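Clamp the carton sample and hold the colour meter flush on the sloped stand

ROBOT

A 6-joint arm with a two-finger parallel gripper is mounted at the origin on the work surface. World frame = base frame: x ahead of the robot, y to its left, z up, the work surface at z = 0. Lengths are in m, angles in rad, forces in N, time in s.
With the tool pointing down it reaches from about 0.3 to 0.875 m from the base axis. Payload 6.4 kg.
Tool frame: the origin (TCP) lies between the finger pads; the fingertips stand 17 mm ahead of it and the grasp point (between the pads) lies 2 mm behind it; z points along the fingers, y is the line along which they close (so a half turn about z gives the same grasp; the last joint's range is limited). The gripper opens to 85 mm and grips with 20 to 120 N. Pads are 22 mm wide; open, the fingers measure 114 mm over their backs; the gripper's body (76 mm by 85 mm) begins 54 mm behind the grasp point. The pads swing forward as they close: fully open they stand 13 mm farther back than shut.
Start: joints at [-1.461, 0.181, 1.607, -0, 1.354, -0.206], TCP at [0.179, -0.547, 0.248] pointing down, gripper open.
Joint ranges: [-2.99, 2.99], [-0.89, 2.07], [0.3, 2.58], [-1.14, 4.28], [0, 2.63], [-3.12, 3.12]. Speed limits (rad/s): [2.57, 2.57, 3.01, 3.14, 3.14, 3.14].

INTERFACE

Orientations are given as a unit quaternion [w, x, y, z].
In Python, from workcell import move_to, line_to, goto_joints, gripper_to, wait, inverse_kinematics, capture, get_calibration, Unreachable, job_done, current_t, current_joint_positions, current_dq, current_joint_efforts, current_ee_pos, current_orientation, current_ft_force, current_moment, current_width, current_grip_force gives the robot as it stands. Calls block until the motion is done:
- move_to(position, orientation): joint-space move of the TCP to a pose.
- line_to(position, rotation=None, v=0.15, max_force=None): straight line of the TCP; rotation=None keeps the orientation; v is the mean speed in m/s. With max_force (N) it stops when the force on the tool has changed by that much, and returns True; else False.
- goto_joints(angles): joint-space move.
- gripper_to(opening, grasp_force=None): finger opening in m; grasp_force is the grip in N (None keeps the last); returns when the fingers have stopped.
- wait(seconds).
- inverse_kinematics(position, orientation): joint angles nearest the present ones, or None.
- capture(name): name is "scene" or "top" or "wrist"; returns the picture (420x560x3 uint8, blue, green, red); there is no depth.
- get_calibration(name): a dict with "camera_matrix" (3x3 intrinsics, pixels), "world_to_cam" (4x4, takes a point from world to camera coordinates); the wrist camera has in their place "T_tool_cam" (4x4, takes a point from camera to tool coordinates, whose origin is the TCP and whose axes are the flange's). Camera axes: x right, y down, z forward; pixel columns grow to the right and rows downward; lengths in m; the calibration is good to about 2 mm. A picture is of the moment at which its call begins: read the wrist's pose just before it. get_calibration takes no time and is no camera call.
A pose or a line that the arm cannot do raises Unreachable and nothing moves.
- job_done(): hands the job in; it is judged then, once.
Readings, each from a call of its own:
- current_t(): time.
- current_joint_positions(): joint angles.
- current_dq(): joint speeds.
- current_joint_efforts(): joint torques, N m.
- current_ee_pos(): TCP position.
- current_orientation(): TCP orientation.
- current_ft_force(): force on the tool from outside, world axes, zero at the start.
- current_moment(): the same for the moment, N m.
- current_width(): finger opening in m.
- current_grip_force(): force on a finger pad.
Only numpy, scipy, OpenCV 4.12 (cv2) and the standard library are available. Lean on these libraries where they do the work, as an engineer would, in place of code of your own. Each camera call takes 0.05 s, during which the arm holds its last target. There are 200 camera calls.

TASK

Take the colour check on the carton sample that lies on the sloped stand: first press the raised clamp bar fully down onto the sample, then lift the hand colour meter off its dock, tilt it to the slope and hold its flat foot flush on the sample, centred over the orange spot, with a light steady push. Finish while still gripping the meter and holding it there as it takes the reading: do not let go. Leave the stand as it is set and do not disturb the other things on the table.

Things in the scene. Friction and masses are not known exactly. Their poses are not given: they have to be found in the camera images.
- patch (a point): Centre of the orange spot (40 mm across, cream rim 50 mm) on the green carton panel lying on the stand's sloped board; the point is on the panel's upper face. x points up the slope, y across to the left seen from the low edge, z straight out of the face. The panel reaches 56 mm down and 102 mm up the slope from it and is 170 mm across; the shut clamp bar covers it from 57 mm up the slope onward.
- stand: Grey adjustable sample stand, fixed to the table, base 220 x 250 x 12 mm; origin under its centre, low front edge to -x. Its board (240 mm wide, 190 mm up the slope) is hinged at the front edge and set each time to a slope of about 19 to 33 degrees; a stiff friction hinge (8 N m) holds it against ordinary pushes.
- clamp (a joint): Hinge angle of the clamp bar across the top of the board, in rad: 0 is fully down on the sample (a stop), larger is more open. A stiff hinge: it stays where it is left; about 0.12 N m turns it, so 3 to 4 N on the tab.
- clamp_tab (a point): Middle of the upper face of the yellow press tab (56 mm wide across the slope, 24 mm deep, 6 mm thick) on the free, down-slope edge of the aluminium clamp bar (206 mm long). z points out of the tab's upper face, x from the tab towards the hinge, y along the bar. The tab moves on an arc of 38 mm about the hinge line.
- clamp_hinge (a point): Middle of the clamp bar's hinge line, at the upper edge of the board: 105 mm up the slope from the orange spot and 8 mm out of the panel's face. y lies along the hinge line; the axes turn with the bar and, with the bar fully down, are parallel to those of the orange spot.
- meter_mid (a point): Hand colour meter, middle of the body half-way up (39 mm above its underside). White block 84 mm long (x) by 44 mm wide (y) on a black foot plate 94 x 58 x 8 mm with flat underside; 78 mm high in all, z up, 0.28 to 0.47 kg. Grip it across the 44 mm width, anywhere from 20 to 65 mm above its underside. Its two ends (along x) count the same for the reading.
- meter_foot (a point): Centre of the flat underside of the meter's foot, where the measuring opening is; axes as those of the meter, z up through the meter.
- dock: Low grey dock on which the meter stands, 140 x 90 mm, its plate 10 mm high with a rim 5 mm higher round the meter's foot (about 3.5 mm play); origin under its centre, x along its length. Fixed to the table.
- loupe: Bystander: dark folding loupe, 40 x 40 x 43 mm high; origin under its centre.
- swatches: Bystander: closed colour swatch deck, 150 x 50 x 16 mm, coloured strips; origin under its centre.
- mug: Bystander: white mug, 80 mm across, 92 mm high, handle at +y; origin under its centre.
- labels: Bystander: roll of white labels standing on its end, 90 mm across, 60 mm high; origin under its centre.
- brown_bottle: Bystander: brown bottle, 62 mm across, 230 mm high; origin under its centre.
- green_bottle: Bystander: green bottle, 68 mm across, 210 mm high; origin under its centre.
- tape: Bystander: red tape dispenser, 160 x 60 x 90 mm high; origin under its centre.
Mind the look-alikes: they are no part of the job. What is meant by the dock is not purple, and is the larger of those in its own colour.

How it is judged:
On the way, in this order (a step that is already met when the one before it is completed fails the run):
1. the clamp bar is fully down on the sample (value of joint clamp below 0.06 rad), for 0.2 s.
2. the meter is lifted clear of its dock (z of meter_foot in the frame of dock above 0.04 m and contact force between the fingers and meter above 1 N), for 0.2 s.
3. the meter's foot lies flush on the sample over the orange spot (angle between the z axis of meter_foot and the z axis of patch, either way round below 0.04 rad and z of meter_foot in the frame of patch between -0.003 and 0.003 m and distance between meter_foot and patch below 0.012 m and contact force between meter and board above 1 N), for 0.2 s.
At the end, for the whole second after the job is handed in: Gripped by the fingers and at rest, the meter's foot lies flush on the sample: within 0.04 rad of its face, 3 mm in height, centre within 12 mm of the orange spot's, pressed with 1 to 20 N, not on the clamp bar; the clamp bar is fully down (below 0.06 rad) (all of step 3 and contact force between meter and board below 20 N and contact force between the fingers and meter above 2 N and contact force between meter and clamp below 0.3 N and value of joint clamp below 0.06 rad and linear speed of meter below 0.01 m/s); the arm keeps its last pose, push and grip.
It fails at once if the stand's board is pushed out of its set slope (orange spot moved over 8 mm) (distance of patch from where it was at the start of the episode above 0.008 m).
It fails at once if another thing on the table is disturbed (moved over 30 mm) (distance of any of loupe, swatches, mug, labels, brown_bottle, green_bottle, tape from where it was at the start of the episode above 0.03 m).
It also fails if it takes over 54 s, if anything falls off the work surface, if the arm or the gripper's body presses on something with over 40 N, if the wrist force passes 120 N, or if a joint passes its speed limit or range.

## Working session

There is one attempt and no reset: what is moved stays moved. The work goes in short steps, each a Python script; the robot and the scene stay as the last script left them, time stands still between calls to the robot, and variables do not carry over. Pictures are saved under pics/ and viewed, at most 10 in all, crops included, and the job is handed in when it is done.

```bash
mkdir -p pics; ls; python3 - <<'E'
from workcell import *
import cv2,numpy as np
for n in("scene","top"):
    im=capture(n); cv2.imwrite(f"pics/{n}0.png",im)
    c=get_calibration(n);print(n,np.round(c["camera_matrix"],1).tolist(),np.round(c["world_to_cam"],3).tolist())
c=get_calibration("wrist");print(c)
print(current_t(),current_orientation())
E
```

```text
pics
scene [[491.6, 0.0, 279.4], [0.0, 491.6, 216.9], [0.0, 0.0, 1.0]] [[0.512, 0.859, -0.008, -0.287], [0.695, -0.42, -0.584, -0.351], [-0.505, 0.294, -0.812, 1.808], [0.0, 0.0, 0.0, 1.0]]
top [[521.7, 0.0, 287.2], [0.0, 521.7, 207.0], [0.0, 0.0, 1.0]] [[0.009, -1.0, -0.006, 0.028], [-0.984, -0.007, -0.18, 0.571], [0.18, 0.007, -0.984, 1.383], [0.0, 0.0, 0.0, 1.0]]
{'camera_matrix': array([[342.69325079,   0.        , 285.14941136],
       [  0.        , 342.69325079, 205.84162368],
       [  0.        ,   0.        ,   1.        ]]), 'T_tool_cam': array([[ 1.73765578e-04, -9.62790599e-01, -2.70248464e-01,
         6.89847398e-02],
       [ 9.99999900e-01,  2.78581150e-04, -3.49492278e-04,
        -9.04812280e-05],
       [ 4.11774008e-04, -2.70248376e-01,  9.62790551e-01,
        -1.24859988e-01],
       [ 0.00000000e+00,  0.00000000e+00,  0.00000000e+00,
         1.00000000e+00]])}
0.1 [-7.72812339e-04  9.87556817e-01  1.57260723e-01  3.90175024e-05]
```

View pics/scene0.png

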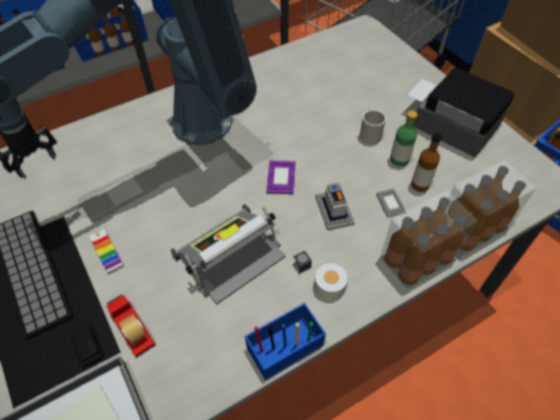

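View pics/top0.png

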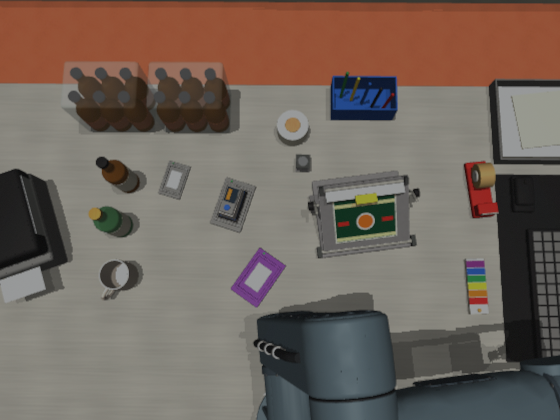

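Scene: the stand is at top-view (365,215), with the orange spot at (366,221) and the raised yellow tab at (367,199), up-slope away from the robot. The meter on the larger grey dock is at (233,204). The purple dock and the small grey dock at (174,180) are decoys.

```bash
cat > h.py <<'E'
from workcell import *
import cv2,numpy as np
from scipy.spatial.transform import Rotation as Rn
def q(R): x=Rn.from_matrix(R).as_quat(); return [x[3],x[0],x[1],x[2]]
def Rq(o): return Rn.from_quat([o[1],o[2],o[3],o[0]]).as_matrix()
def cam(n):
    c=get_calibration(n);K=np.array(c["camera_matrix"])
    if n!="wrist": return K,np.array(c["world_to_cam"])
    T=np.eye(4);T[:3,:3]=Rq(current_orientation());T[:3,3]=current_ee_pos()
    return K,np.linalg.inv(T@np.array(c["T_tool_cam"]))
def ray(K,W,p):
    C=np.linalg.inv(W); d=C[:3,:3]@np.linalg.inv(K)@[p[0],p[1],1]; return C[:3,3],d/np.linalg.norm(d)
def onz(K,W,p,z):
    o,d=ray(K,W,p); return o+d*(z-o[2])/d[2]
def tri(obs): # [(K,W,p)]
    A=np.zeros((3,3));b=np.zeros(3)
    for K,W,p in obs:
        o,d=ray(K,W,p);M=np.eye(3)-np.outer(d,d);A+=M;b+=M@o
    x=np.linalg.solve(A,b); res=[np.linalg.norm((np.eye(3)-np.outer(ray(*o)[1],ray(*o)[1]))@(x-ray(*o)[0])) for o in obs]
    return x,res
def proj(K,W,P):
    c=K@(W[:3,:3]@np.asarray(P)+W[:3,3]); return c[:2]/c[2]
def tool(zdir,xdir): # tool z along zdir, x near xdir
    z=np.array(zdir,float);z/=np.linalg.norm(z);x=np.array(xdir,float);x-=z*(x@z);x/=np.linalg.norm(x)
    return np.stack([x,np.cross(z,x),z],1)
def snap(n,name):
    K,W=cam(n);im=capture(n);cv2.imwrite(f"pics/{name}.png",im);np.savez(f"pics/{name}.npz",K=K,W=W);return K,W,im
def load(name):
    d=np.load(f"pics/{name}.npz");return d["K"],d["W"],cv2.imread(f"pics/{name}.png")
E
python3 - <<'E'
from h import *
K,W=cam("top");Ks,Ws=cam("scene")
print("spot 2view",tri([(K,W,(366,221)),(Ks,Ws,(230.5,232))]))
print("meter top",onz(K,W,(233,200),.088),"dock",onz(K,W,(233,205),.015))
print("base pts",[onz(K,W,p,.012).round(3) for p in((320,252),(412,246))])
for n,p in dict(loupe=(303,162),mug=(116,276),tape=(483,190),sw=(477,287),labels=(292,127)).items(): print(n,onz(K,W,p,.03).round(3))
s=tri([(K,W,(366,221)),(Ks,Ws,(230.5,232))])[0]
R=tool([0,0,-1],[-1,0,0])
for (x,y,z) in((s[0]-.03,s[1],.30),(s[0]+.02,s[1]+.28,.30)):
    print(x,y,z,inverse_kinematics([x,y,z],q(R)))
move_to([s[0]-.03,s[1],.30],q(R));wait(.3);snap("wrist","w1")
print(current_t())
m=onz(K,W,(233,202),.05)
move_to([m[0]-.02,m[1],.28],q(R));wait(.3);snap("wrist","w2")
print(current_t(),current_joint_positions())
E
```

```text
spot 2view (array([ 0.5349355 , -0.16654001,  0.07872391]), [np.float64(0.014429151023022406), np.float64(0.014429151023022543)])
meter top [0.58176793 0.17766921 0.088     ] dock [0.58168674 0.18555225 0.015     ]
base pts [array([ 0.451, -0.06 ,  0.012]), array([ 0.47 , -0.316,  0.012])]
loupe [ 0.704 -0.011  0.03 ]
mug [0.379 0.498 0.03 ]
tape [ 0.627 -0.516  0.03 ]
sw [ 0.358 -0.484  0.03 ]
labels [0.808 0.021 0.03 ]
0.5049354957323293 -0.16654001326059722 0.3 [-5.42000220e-01  4.27946461e-02  1.65364347e+00 -4.44089210e-16
  1.44515453e+00 -2.11279655e+00]
0.5549354957323294 0.1134599867394028 0.3 [-7.82709540e-03  1.22283947e-01  1.56841395e+00 -4.44089210e-16
  1.45089476e+00 -1.57862342e+00]
2.275
3.9583 [ 1.10580993e-01  1.93699496e-01  1.52707082e+00 -3.27610851e-05
  1.42069080e+00 -1.45906862e+00]
```

View pics/w1.png

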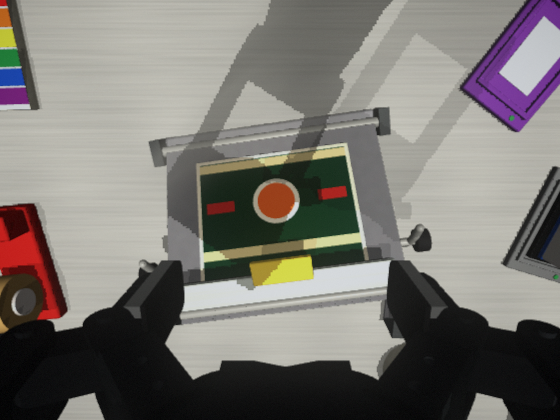

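View pics/w2.png

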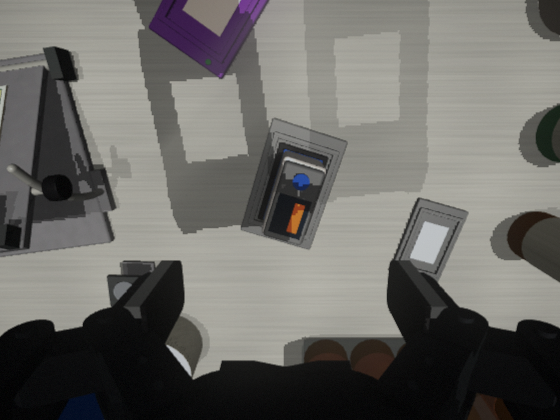

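w1: spot at (276,200), the panel's low corners at (198,163) and (347,144), tab at (282,271), bar raised. w2: dock corners at (275,119), (346,140), (308,249) and (241,230), with the meter inside. Next I take closer stand views from three angles.

```bash
python3 - <<'E'
from h import *
K,W,im=load("w2")
dc=[onz(K,W,p,.013) for p in((275,119),(346,140),(308,249),(241,230))]
print("dock",np.round(dc,3).tolist(),np.mean(dc,0).round(4),"sides",[np.linalg.norm(dc[i]-dc[i-1]).round(3) for i in range(4)])
K1,W1,_=load("w1");Kt,Wt=cam("top")
s,r=tri([(K1,W1,(276,200)),(Kt,Wt,(365.5,221))]);print("spot",s,r)
a,b=[onz(K1,W1,p,s[2]-.024) for p in((198,163),(347,144))]
v=(b-a);print("low edge len",np.linalg.norm(v));v/=np.linalg.norm(v);u0=np.array([v[1],-v[0],0]);print("u",u0)
sl=np.radians(26);u=u0*np.cos(sl)+np.array([0,0,np.sin(sl)]);n=np.cross(u,v);print(n)
for k,a in(("s1",25),("s2",-25),("s3",0)):
    d=Rn.from_rotvec(u*np.radians(a)).apply(n)
    P=s+d*.15-u*.02
    R=tool(-d,-u)
    try: move_to(P,q(R))
    except Unreachable as e: print(k,e);continue
    wait(.3);snap("wrist",k)
print(current_t())
ims=[load(k)[2] for k in("s1","s2")]
cv2.imwrite("pics/pair.png",np.vstack([cv2.resize(i[:300],None,fx=1,fy=1) for i in ims]))
E
```

```text
dock [[0.506, 0.17, 0.013], [0.529, 0.25, 0.013], [0.661, 0.209, 0.013], [0.636, 0.128, 0.013]] [0.5831 0.1893 0.013 ] sides [np.float64(0.137), np.float64(0.083), np.float64(0.138), np.float64(0.085)]
spot [ 0.52720024 -0.17679805  0.08371481] [np.float64(0.0011907625373711252), np.float64(0.0011907625373711276)]
low edge len 0.1595584779287704
u [0.99216493 0.12493498 0.        ]
[-0.43493648 -0.05476789  0.89879405]
8.6667
```

View pics/pair.png

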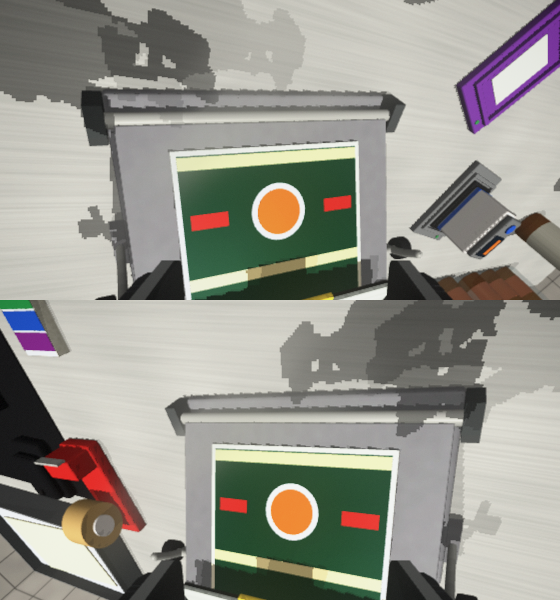

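The pair shows the spot at (278,211) in s1 and (292,212) in s2. The low panel edge, red marks and cream stripes are all clear. I'll triangulate the green field's corners, the marks and the spot.

```bash
cat > feat.py <<'E'
from h import *
def feats(im):
    h=cv2.cvtColor(im,cv2.COLOR_BGR2HSV);H,S,V=cv2.split(h)
    def comps(m,amin):
        c,_=cv2.findContours(m.astype(np.uint8)*255,cv2.RETR_EXTERNAL,cv2.CHAIN_APPROX_NONE);return [x for x in c if cv2.contourArea(x)>amin]
    o=[c for c in comps((H>6)&(H<20)&(S>150)&(V>120),500)]
    o=max([c for c in o if cv2.contourArea(c)/ (np.pi*cv2.minEnclosingCircle(c)[1]**2)>.7],key=cv2.contourArea)
    sp=np.array(cv2.fitEllipse(o)[0])
    g=[c for c in comps((H>45)&(H<90)&(S>80)&(V>20),2000) if cv2.pointPolygonTest(cv2.convexHull(c),tuple(map(float,sp)),False)>0]
    hull=cv2.convexHull(max(g,key=cv2.contourArea))
    qd=None
    for e in np.linspace(.01,.08,30):
        a=cv2.approxPolyDP(hull,e*cv2.arcLength(hull,True),True)
        if len(a)==4: qd=a[:,0].astype(float);break
    if qd is not None:
        qd=qd[np.argsort(np.arctan2(*(qd-qd.mean(0))[:,::-1].T))]
    red=[np.array(cv2.minAreaRect(c)[0]) for c in comps(((H<5)|(H>174))&(S>140)&(V>80),80) if cv2.pointPolygonTest(hull,tuple(map(float,c[0,0])),False)>0]
    red=sorted(red,key=lambda p:p[0])
    return sp,qd,red
E
python3 - <<'E'
from feat import *
F={}
for k in("s1","s2","s3"):
    K,W,im=load(k);sp,qd,red=feats(im);F[k]=(K,W,sp,qd,red);print(k,sp.round(1),None if qd is None else qd.round(0).tolist(),[r.round(1).tolist() for r in red])
def T(f): return tri([(F[k][0],F[k][1],f(F[k])) for k in F])
s,r=T(lambda f:f[2]);print("spot",s.round(4),np.round(r,4))
pts=[s]
for i in range(4):
    p,r=T(lambda f:f[3][i]);print("quad",i,p.round(4),np.round(r,4));pts.append(p)
for i in range(2):
    p,r=T(lambda f:f[4][i]);print("red",i,p.round(4),np.round(r,4));pts.append(p)
pts=np.array(pts);c=pts.mean(0);n=np.linalg.svd(pts-c)[2][2];n*=np.sign(n[2])
print("n",n,"slope",np.degrees(np.arccos(n[2])),"res",((pts-c)@n).round(4))
Y=cv2.cvtColor(F and load("s3")[2],cv2.COLOR_BGR2HSV)
for k in("w1","s1","s2","s3"):
    h=cv2.cvtColor(load(k)[2],cv2.COLOR_BGR2HSV);m=cv2.inRange(h,(24,170,120),(34,255,255));print(k,"yellow",cv2.boundingRect(m),cv2.moments(m)['m00']/255)
E
```

```text
s1 [278.2 210.8] [[181.0, 200.0], [354.0, 159.0], [355.0, 246.0], [190.0, 279.0]] [[209.3, 220.4], [337.0, 202.7]]
s2 [291.2 211.6] [[216.0, 177.0], [390.0, 171.0], [380.0, 279.0], [216.0, 248.0]] [[233.0, 204.6], [360.0, 220.0]]
s3 [283.5 210.7] [[218.0, 166.0], [377.0, 164.0], [374.0, 260.0], [194.0, 261.0]] [[215.0, 211.5], [352.5, 210.5]]
spot [ 0.5299 -0.1767  0.0708] [0. 0. 0.]
quad 0 [ 0.5141 -0.2498  0.0589] [0.0134 0.0062 0.0188]
quad 1 [ 0.4853 -0.1019  0.05  ] [0.0004 0.0004 0.0001]
quad 2 [ 0.557  -0.0922  0.0955] [0.0004 0.0003 0.0006]
quad 3 [ 0.579  -0.2508  0.095 ] [0.0003 0.0005 0.0006]
red 0 [ 0.5382 -0.2362  0.071 ] [0.0001 0.0001 0.0002]
red 1 [ 0.5217 -0.1169  0.071 ] [0.     0.0001 0.0001]
n [-0.51207852 -0.06415929  0.85653907] slope 31.069817246940424 res [-0.0007  0.0018 -0.0005  0.0011 -0.0004 -0.001  -0.0002]
w1 yellow (0, 30, 312, 256) 732.0
s1 yellow (267, 293, 66, 33) 298.0
s2 yellow (238, 295, 67, 31) 331.0
s3 yellow (249, 302, 71, 15) 261.0
```

```bash
cat >> h.py <<'E'
S=np.array([.5299,-.1767,.0708]);u0=np.array([.9906,.137,0]);u0/=np.linalg.norm(u0);sl=np.radians(32.1)
U=u0*np.cos(sl)+np.array([0,0,np.sin(sl)]);V=np.array([-u0[1],u0[0],0]);N=np.cross(U,V);HG=S+.105*U+.008*N
E
python3 - <<'E'
from feat import *
(K1,W1,_),(K2,W2,_)=load("s1"),load("s2")
for a,b in(((170,152),(213,145)),((358,142),(398,152))):
    p,r=tri([(K1,W1,a),(K2,W2,b)]);d=p-S;print("corner",p.round(4),r,"in patch",(d@U).round(4),(d@V).round(4),(d@N).round(4))
K,W,im=load("w1")
h=cv2.cvtColor(im,cv2.COLOR_BGR2HSV)[245:300,240:325];m=cv2.inRange(h,(22,150,100),(36,255,255))
c,_=cv2.findContours(m,cv2.RETR_EXTERNAL,cv2.CHAIN_APPROX_NONE);c=max(c,key=cv2.contourArea);r=cv2.minAreaRect(c);ctr=np.array(r[0])+[240,245];print("tab px",ctr,r[1],cv2.boxPoints(r).round(0).tolist())
for t in range(0,131,10):
    a=np.radians(t);z=np.sin(a)*U+np.cos(a)*N;x=np.cos(a)*U-np.sin(a)*N;C=HG-.038*x
    P=[proj(K,W,C+sx*.012*x+sy*.028*V).round(0).tolist() for sx,sy in((-1,-1),(1,-1))]
    print(t,proj(K,W,C).round(1),P,C.round(3))
E
```

```text
corner [ 0.4958 -0.2663  0.0406] [np.float64(0.00047195293899231954), np.float64(0.0004719529389923255)] in patch -0.0551 -0.0841 -0.0011
corner [ 0.472  -0.0991  0.0424] [np.float64(0.00020332276793590364), np.float64(0.00020332276793590318)] in patch -0.0547 0.0848 0.0008
tab px [281.37693024 270.01538467] (23.69063377380371, 61.7692985534668) [[9.0, 17.0], [71.0, 9.0], [73.0, 33.0], [12.0, 41.0]]
0 [282.3 261.9] [[253.0, 254.0], [255.0, 278.0]] [ 0.582 -0.17   0.113]
10 [281.8 261.7] [[252.0, 253.0], [255.0, 278.0]] [ 0.579 -0.17   0.119]
20 [281.4 262.7] [[251.0, 254.0], [254.0, 279.0]] [ 0.577 -0.17   0.125]
30 [281.3 264.9] [[250.0, 257.0], [254.0, 280.0]] [ 0.576 -0.17   0.132]
40 [281.2 268.4] [[249.0, 261.0], [253.0, 283.0]] [ 0.577 -0.17   0.139]
50 [281.4 273.1] [[248.0, 267.0], [253.0, 286.0]] [ 0.578 -0.17   0.145]
60 [281.7 278.9] [[248.0, 275.0], [253.0, 290.0]] [ 0.581 -0.17   0.151]
70 [282.3 285.7] [[248.0, 284.0], [253.0, 295.0]] [ 0.584 -0.169  0.157]
80 [282.9 293.1] [[248.0, 294.0], [253.0, 300.0]] [ 0.589 -0.169  0.162]
90 [283.8 301. ] [[249.0, 305.0], [254.0, 305.0]] [ 0.594 -0.168  0.166]
100 [284.7 309.1] [[250.0, 316.0], [254.0, 310.0]] [ 0.6   -0.167  0.169]
110 [285.8 316.9] [[251.0, 327.0], [255.0, 315.0]] [ 0.606 -0.166  0.171]
120 [286.8 324.1] [[253.0, 337.0], [256.0, 320.0]] [ 0.612 -0.165  0.171]
130 [287.9 330.5] [[255.0, 345.0], [256.0, 324.0]] [ 0.619 -0.164  0.171]
```

Slope is about 32° (panel corners land at -55 and ±84.5 mm, as they must), and the clamp is open about 43°. Now I press it shut.

```bash
python3 - <<'E'
from h import *
gripper_to(0.0)
def pose(t,off):
    a=np.radians(t);z=np.sin(a)*U+np.cos(a)*N;x=np.cos(a)*U-np.sin(a)*N
    b=np.radians(np.clip(t,0,40));d=np.sin(b)*U+np.cos(b)*N
    return HG-.038*x+off*z+.017*d, tool(-d,-U)
P,R=pose(43,.035);move_to(P,q(R))
hit=False
for t in (43,32,22,12,5,0,-4):
    P,R=pose(t,0.0)
    hit=line_to(P,q(R),v=.05,max_force=18)
    d=current_ee_pos()-P
    print(t,hit,np.round(current_ft_force(),1),"N err",round(float(d@N),4))
if not hit:
    print(line_to(P-.008*N,q(R),v=.02,max_force=15),np.round(current_ft_force(),1))
tip=current_ee_pos()-.017*N-S;print("tip in patch",tip@U,tip@V,tip@N)
wait(.2)
P=current_ee_pos();line_to(P+.08*N,v=.15)
move_to(S+.15*N-.02*U,q(tool(-N,-U)));gripper_to(.085);wait(.2);snap("wrist","c1");print(current_t())
E
```

```text
43 False [-0.3  0.3  0.5] N err -0.0001
32 False [ 0.8  0.2 -0.1] N err 0.0007
22 False [ 0.2  0.5 -0.3] N err 0.0004
12 False [-0.6 -1.1  2. ] N err 0.0004
5 True [-0.  -0.1  0.4] N err 0.0029
0 True [ 0.7  0.4 -0.1] N err 0.004
-4 True [-0.2  0.5  3.2] N err 0.0033
tip in patch 0.07116226545250563 -0.0023039331707495987 0.008622965822864714
15.025
```

View pics/c1.png

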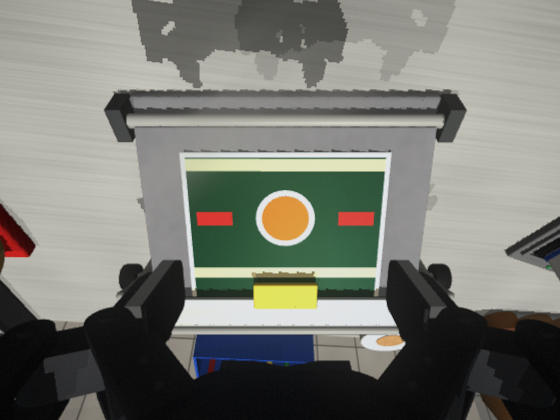

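c1: the tab now lies at (285,296) and the bar looks down. I'll check its angle against the projection.

```bash
python3 - <<'E'
from feat import *
K,W,im=load("c1")
h=cv2.cvtColor(im,cv2.COLOR_BGR2HSV);m=cv2.inRange(h,(26,150,100),(34,255,255))[270:320,240:330]
c,_=cv2.findContours(m,cv2.RETR_EXTERNAL,cv2.CHAIN_APPROX_NONE);c=max(c,key=cv2.contourArea);print(np.array(cv2.minAreaRect(c)[0])+[240,270],cv2.boundingRect(c))
sp,qd,red=feats(im);print("spot px",sp,"pred",proj(K,W,S),"red",red)
for t in(0,3,6,10,15):
    a=np.radians(t);x=np.cos(a)*U-np.sin(a)*N;C=HG-.038*x
    print(t,proj(K,W,C).round(1),proj(K,W,C-.012*x).round(1),proj(K,W,C+.012*x).round(1),"width",(proj(K,W,C+.028*V)-proj(K,W,C-.028*V))[0].round(1))
E
```

```text
[285.  296.5] (13, 16, 65, 22)
spot px [284.8895874  218.02780151] pred [284.88832018 218.72565561] red [array([214.5, 218. ]), array([355.5, 218. ])]
0 [284.9 294.7] [284.9 282.3] [284.9 306.8] width 64.2
3 [284.9 295.9] [284.9 283.8] [284.9 307.7] width 64.6
6 [284.9 297.3] [284.9 285.6] [284.9 308.7] width 65.0
10 [284.9 299.3] [284.9 288.1] [284.9 310.1] width 65.5
15 [284.9 302.1] [284.9 291.7] [284.9 312. ] width 66.2
```

Inconclusive: anywhere from 0 to 5°, and the limit is 3.4°. I'll press once more, slowly, on the tab's free edge.

```bash
python3 - <<'E'
from h import *
gripper_to(0.0)
R=q(tool(-N,-U))
b=S+.064*U+.017*N
t0=current_t();move_to(b+.022*N,R)
print(current_t(),np.round(current_ft_force(),1))
print(line_to(b-.004*N,R,v=.03,max_force=22))
print(current_t(),np.round(current_ft_force(),1),"tip N",(current_ee_pos()-S-.017*N)@N)
wait(.1);print(np.round(current_ft_force(),1),"tip N",(current_ee_pos()-S-.017*N)@N)
e=current_ee_pos()
for k in range(1,5):
    line_to(e-.0015*k*N,R,v=.03);wait(.1);f=current_ft_force();print("tip N",(current_ee_pos()-S-.017*N)@N,np.round(f,1))
    if f@N>18: break
line_to(current_ee_pos()+.06*N,v=.2);print(current_t())
E
```

```text
16.4083 [-0.5 -0.5  0.6]
True
16.975 [-7.6 -0.4  8.6] tip N 0.007895709572809592
[-6.6  0.7  9.3] tip N 0.007912956668819957
tip N 0.00750540352943389 [-20.4   0.9  21.2]
17.8833
```

Stiff stop at the expected height (7.5–7.9 mm) under about 29 N, so the clamp is shut. Next, the meter.

```bash
python3 - <<'E'
from h import *
mx=np.array([.953,-.302,0]);mx/=np.linalg.norm(mx)
R=tool([0,0,-1],-mx)
move_to([.583-.02*mx[0],.187-.02*mx[1],.235],q(R));gripper_to(.085);wait(.1)
K,W,im=snap("wrist","m1");print(current_t(),current_joint_positions().round(2))
print("c",proj(K,W,[.583,.189,.088]),proj(K,W,[.583,.189,.015]))
E
```

```text
20.325 [ 0.13  0.24  1.57 -0.    1.34 -1.13]
c [286.80606948 218.83701293] [286.43940597 197.23130931]
```

View pics/m1.png

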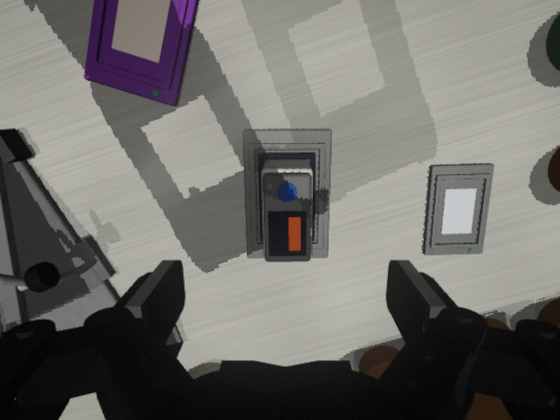

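m1: the dock is square in the image, corners (244,129), (331,129), (328,257) and (247,257). The meter's top face spans columns 263–312 and rows 172–261.

```bash
python3 - <<'E'
from h import *
K,W,im=load("m1")
mx=np.array([.953,-.302,0]);mx/=np.linalg.norm(mx);my=np.array([-mx[1],mx[0],0])
d=np.array([onz(K,W,p,.012) for p in((244,129),(331,129),(328,257),(247,257))]);c=d.mean(0)
print("dock",c.round(4),"along mx",(d@mx).round(4),"my",(d@my).round(4))
m=np.array([onz(K,W,p,.088) for p in((263,172),(312,172),(310,261),(265,261))]);print("top",m.mean(0).round(4),(m@mx).round(4),(m@my).round(4))
g=cv2.cvtColor(im,cv2.COLOR_BGR2GRAY)
print("col288 rows",[int(x) for x in g[120:270:2,276]]);print("row 245",[int(x) for x in g[245,240:340:2]])
for p in([.583,.189],):pass
E
```

```text
dock [0.5831 0.1901 0.012 ] along mx [0.4296 0.4296 0.5673 0.5673] my [0.3141 0.4004 0.4021 0.313 ]
top [0.5826 0.1897 0.088 ] [0.4592 0.4592 0.5369 0.5369] [0.3371 0.3764 0.3764 0.3375]
col288 rows [170, 167, 166, 168, 137, 105, 136, 135, 136, 135, 134, 133, 121, 120, 109, 98, 76, 39, 42, 40, 67, 74, 76, 74, 80, 102, 78, 41, 49, 49, 49, 49, 49, 48, 48, 47, 47, 48, 48, 49, 58, 63, 63, 63, 63, 62, 21, 22, 22, 23, 22, 21, 24, 25, 22, 26, 26, 25, 25, 25, 24, 27, 27, 27, 27, 29, 30, 30, 58, 67, 65, 157, 174, 178, 171]
row 245 [100, 101, 99, 84, 65, 66, 59, 67, 68, 66, 66, 66, 76, 61, 48, 27, 27, 28, 27, 27, 27, 28, 27, 28, 45, 87, 85, 88, 89, 87, 73, 28, 30, 47, 61, 62, 106, 125, 125, 123, 124, 110, 120, 116, 137, 176, 176, 175, 173, 173]
```

```bash
python3 - <<'E'
from h import *
mx=np.array([.953,-.302,0]);mx/=np.linalg.norm(mx)
c=np.array([.583,.190,0]);Rm=q(tool([0,0,-1],-mx))
Rp=q(tool(-N,-U))
line_to(c+[0,0,.053],Rm,v=.12,max_force=15)
print(np.round(current_ee_pos(),4))
print(gripper_to(.03,60),current_width(),current_grip_force(),current_ee_pos().round(4),np.round(current_ft_force(),1))
h=current_ee_pos()[2]-.010
line_to(c+[0,0,.16],Rm,v=.15);print(current_t(),np.round(current_ft_force(),1),current_width())
line_to(c+[0,0,.26],Rm,v=.25)
T=S+h*N-.001*U
move_to(T+.10*N,Rp);line_to(T+.025*N,Rp,v=.15);wait(.2)
print(current_t(),"h",h,np.round(current_ft_force(),1),current_width(),current_grip_force())
snap("wrist","p1")
E
```

```text
[0.5836 0.1901 0.0539]
False 0.04335665650905356 62.30897068977356 [0.5833 0.1899 0.0535] [ 0.3 -0.1  3.8]
23.325 [-0.6  0.  -4. ] 0.04367416341263081
26.3333 h 0.043523177778214794 [ 0.4 -0.4 -4. ] 0.04360548196970764 61.68931245803833
```

View pics/p1.png

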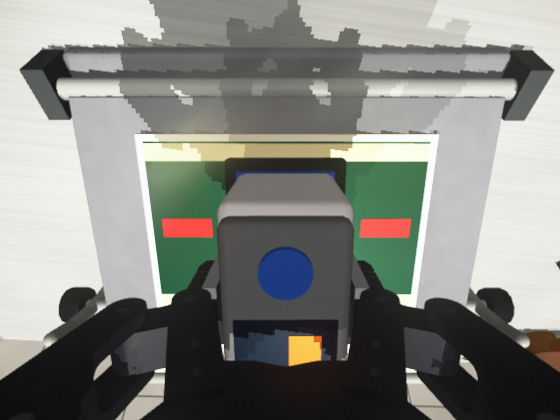

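p1: the meter is gripped square above the panel. The foot's low edge is at row 158, columns 225–346, centred between the red marks. I'll verify that and press.

```bash
python3 - <<'E'
from h import *
K,W,im=load("p1")
F=S+.025*N-.001*U+.008*N-.047*U
print("pred foot edge",proj(K,W,F-.029*V).round(1),proj(K,W,F+.029*V).round(1))
R=q(tool(-N,-U));f0=np.array(current_ft_force());T=S+.0435*N-.001*U
hit=line_to(T+.004*N,R,v=.08,max_force=8);print("early",hit)
z=.004
while z>-.006:
    z-=.0004
    line_to(T+z*N,R,v=.01);wait(.08)
    df=np.array(current_ft_force())-f0;p=df@N
    print(round(z,4),round(p,2),round(df@U,2),np.round(current_moment(),2).tolist(),round((current_ee_pos()-T)@N,4))
    if p>6: break
wait(.3);print(current_t(),(np.array(current_ft_force())-f0)@N,(current_ee_pos()-T)@U,(current_ee_pos()-T)@V,current_width(),current_grip_force())
snap("wrist","p2")
E
```

```text
pred foot edge [224.3 155.5] [348.  155.6]
early False
0.0036 0.69 -0.33 [-0.11, 0.63, 0.01] 0.0038
0.0032 0.42 -0.02 [-0.03, 0.6, -0.03] 0.0032
0.0028 0.64 -0.37 [-0.13, 0.64, -0.01] 0.0028
0.0024 0.68 0.56 [-0.08, 0.63, -0.01] 0.0024
0.002 -1.12 -0.61 [-0.07, 0.65, 0.04] 0.002
0.0016 0.67 -0.63 [-0.12, 0.66, 0.0] 0.0016
0.0012 -0.01 -0.61 [-0.08, 0.65, -0.01] 0.0012
0.0008 0.53 -0.07 [-0.08, 0.62, 0.04] 0.0008
0.0004 0.17 0.86 [-0.05, 0.65, -0.0] 0.0004
-0.0 -0.52 -0.35 [-0.08, 0.67, -0.03] -0.0
-0.0004 0.91 -0.74 [-0.09, 0.68, -0.02] -0.0004
-0.0008 1.49 0.13 [-0.05, 0.65, 0.0] -0.0008
-0.0012 9.44 0.4 [0.14, 1.04, 0.12] -0.001
31.4333 11.356668973811141 0.00024705446228562403 -7.365464900574984e-05 0.04331743977491962 62.779669761657715
```

Contact is where expected, but the moment shows the foot bearing on its low/left corner (about 39 and 31 mm off centre). I'll ease the tilt until the moment vanishes.

```bash
cat > comp.py <<'E'
from h import *
f0=np.array([0,0,-4.0]);M0=np.array([-.08,.643,0.])
def rd():
    F=[];M=[]
    for _ in range(5): F.append(current_ft_force());M.append(current_moment());wait(.02)
    F=np.mean(F,0)-f0;M=np.mean(M,0)-M0;return F@N,M@V,M@U
h=.0435
def pose(z,a,b):
    r=Rn.from_rotvec(np.radians(a)*V+np.radians(b)*U)
    return S-.001*U+z*N+h*r.apply(N), q(r.as_matrix()@tool(-N,-U))
E
python3 - <<'E'
from comp import *
z,a,b=-.0012,0,0
p,mv,mu=rd();print(round(p,2),round(mv,3),round(mu,3))
for i in range(16):
    if p>2:
        dv=mv/p;du=mu/p
        if abs(dv)<.008 and abs(du)<.008 and 4<p<13: break
        a+=np.clip(dv/.03,-1,1)*.25; b+=np.clip(du/.03,-1,1)*.25
    z+= np.clip((p-8)/20000.,-.0003,.0003)
    P,Q=pose(z,a,b);line_to(P,Q,v=.01);p,mv,mu=rd()
    print(i,round(z,5),round(a,2),round(b,2),"F",round(p,2),"off mm",round(1e3*mv/p,1),round(1e3*mu/p,1))
    if p>18 or abs(a)>2.5 or abs(b)>2: break
print(current_t(),z,a,b,current_width(),current_grip_force())
E
```

```text
9.57 0.373 0.341
0 -0.00112 0.25 0.25 F 7.06 off mm 18.0 13.1
1 -0.00117 0.4 0.36 F 6.71 off mm -0.6 6.2
32.2333 -0.0011686822527293352 0.4001405715104953 0.35926883870604026 0.04342658038014821 62.368762493133545
```

```bash
python3 - <<'E'
from comp import *
wait(.5);print(rd(),current_t(),current_grip_force());snap("wrist","fin")
E
```

```text
(np.float64(6.551744072662633), np.float64(-0.15795684837186402), np.float64(-0.06143778348185463)) 32.8167 62.41141319274902
```

View pics/fin.png

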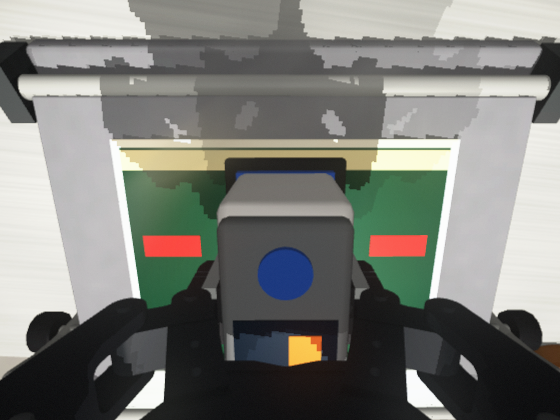

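The final view shows the meter centred between the red marks (172 and 398; meter at 285), flat on the panel with a steady 6.5 N push.

```bash
python3 -c "
from workcell import *
print(job_done())"
```

```text
the job is handed in; nothing more can be done
None
```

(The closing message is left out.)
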